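# Rake heaped glue blocks into one even layer on a slatted drying rack

## Robot

A 7-joint arm with a two-finger parallel gripper is mounted at the origin on the work surface; the furniture and walls round the work are solid. World frame = base frame: x ahead of the robot, y to its left, z up, the work surface at z = 0. Lengths are in m, angles in degrees, forces in N, time in s.
With the tool pointing down it reaches from about 0.425 to 0.825 m from the base axis. Payload 3.6 kg.
Tool frame: the origin (TCP) lies midway between the tips of the shut fingers; the grasp point (between the pads) lies 19 mm behind it; z points along the fingers, y is the line along which they close (so a half turn about z gives the same grasp; the last joint's range is limited). The gripper opens to 93 mm and grips with 3 to 60 N. Pads are 15 mm wide; open, the fingers measure 128 mm over their backs; the gripper's body (75 mm by 188 mm) begins 65 mm behind the grasp point.
Start: joints at [-67.695, 35.231, -0.722, 81.555, 0.464, 63.22, -2.315], TCP at [0.263, 0.595, 0.219] pointing down, gripper open.
Joint ranges: [-178.69, 178.69], [-17.37, 117.87], [-77.05, 75.6], [15.02, 138.74], [-78.02, 258.01], [0.78, 113.62], [-162.83, 162.83]. Speed limits (degrees/s): [159.86, 159.86, 180, 180, 180, 180, 180].

## Interface

Orientations are given as [roll, pitch, yaw] about the fixed x, y, z axes, in that order (R = Rz(yaw) Ry(pitch) Rx(roll)).
In Python, from bench import goto, line_to, move_j, move_gripper, dwell, ik, read_state, read_camera, calibration, PlanningError, hand_in gives the robot as it stands. Calls block until the motion is done:
- goto(position, orientation): joint-space move of the TCP to a pose.
- line_to(position, rot=None, vel=0.15): straight line of the TCP; rot=None keeps the orientation; vel is the mean speed in m/s.
- move_j(angles): joint-space move.
- move_gripper(opening, squeeze=None): opening from 0.0 (shut) to 1.0 (fully open); squeeze is the grip in N (None keeps the last); returns when the fingers have stopped.
- dwell(seconds).
- ik(position, orientation): joint angles nearest the present ones, or None.
- read_state(): the state.
- read_camera(name): name is "scene" or "top"; returns the picture (400x640x3 uint8, red, green, blue); there is no depth.
- calibration(name): a dict with "fx", "fy", "cx", "cy" (pixels), "k1" (the pictures are not rectified: a ray, as slopes to the right and down, at radius r is drawn at 1 + k1 r^2 times it, then the intrinsics apply), "rvec" (rotation vector, rad) and "tvec" (3), from world to camera coordinates, as OpenCV has them. Camera axes: x right, y down, z forward; pixel columns grow to the right and rows downward; lengths in m; the calibration is good to about 2 mm. A picture is of the moment at which its call begins. calibration takes no time and is no camera call.
A pose or a line that the arm cannot do raises PlanningError and nothing moves.
- hand_in(): hands the job in; it is judged then, once.
The state is a dict: "t": time; "qpos": joint angles; "joint_vel": joint speeds; "joint_torque": joint torques, N m; "tcp_pos": TCP position; "ee_rot": TCP orientation; "ft_force": force on the tool from outside, world axes, zero at the start; "torque": the same for the moment, N m; "gripper_width": opening from 0.0 (shut) to 1.0 (fully open); "grip_force": force on a finger pad.
Only numpy, scipy, OpenCV 4.12 (cv2) and the standard library are available. Lean on these libraries where they do the work, as an engineer would, in place of code of your own. Each camera call takes 0.05 s, during which the arm holds its last target. There are 200 camera calls.

## Task

Eight wooden glue blocks lie bunched and heaped at the right-hand end of the slatted drying rack: spread them with the comb rake into one even layer, none on top of another. Let the teeth down into the grooves between the laths, in the gap behind the front row, until they rest on the groove floors, and with the teeth running lightly on the groove floors rake that row to the empty left third; then rake the two tall blocks down off the end row into the cleared middle third, leaving the end row in the right third. Feel for the grooves with a light hand, never forcing the rake onto the laths, move the blocks only with the rake, leave the other things alone, and set the rake back in its slotted block.

Things in the scene. Friction and masses are not known exactly. Their poses are not given: they have to be found in the camera images.
- rack: fixed wooden drying rack, a low frame 208 x 244 mm outside (x, y), 184 x 220 mm inside, walls 28 mm high, plywood floor at z = 6 mm. Origin: centre of its underside, on the table. y runs along the grooves from the heaped right-hand end (-y) to the empty left end (+y).
- rack_mid (a point): a point of the frame at the rack's middle, at lath-top height (rack z 14 mm). A grid of seven dark laths along y lies on the floor, tops here: laths 13 mm wide, 24 mm pitch, so six grooves 11 mm wide, 8 mm deep, at x = -60, -36 .. 60 mm if the grid lies central and straight; open for |y| < 92 mm (battens beyond).
- rack_left (a point): a point of the frame: middle of its left end wall (rack y 116 mm), at the wall's top. The grid is loose in the frame: it lies up to 8 mm to either side (x) and up to 0.05 rad askew about the rack's middle, differently each time, and no pose listed tells it. It sits stiffly: under 10 N sideways does not shift it. The laths are thin: at most 20 N from the rake.
- rake: comb rake, 0.22 kg, upright in its block. Six blunt, square-cut round steel teeth 8 mm thick in a row along x (x = -60, -36 .. 60 mm), 36 mm long below a wooden bar 138 x 18 x 14 mm. Origin: middle of the row at the tooth tips; z up to the handle.
- rake_grip (a point): centre of the rake's dark wooden handle bar, 92 mm above the tooth tips: 104 mm long (x), 22 mm thick (y, grip across this), 26 mm high, carried by two thin risers at x = -36 and 36 mm.
- rake_block: fixed slotted wooden holder 170 x 60 x 48 mm, left of the rack. Origin: centre of its underside; slot along x through the centre, 15 mm wide, 142 mm long, floor at z = 8 mm. Parked, the rake's bar sits on its top with the teeth in the slot: the rake's origin is 12 mm above the block's, axes parallel (either way round).
- low_1: a low wooden glue block 36 x 32 x 16 mm (x, y, z) with a small screw hole, about 22 g; origin at its centre. One of the three of the end row, nearest the right-hand end (rack y about -74 mm).
- low_2: a low wooden glue block 36 x 32 x 16 mm (x, y, z) with a small screw hole, about 22 g; origin at its centre. One of the three of the end row, nearest the right-hand end (rack y about -74 mm).
- low_3: a low wooden glue block 36 x 32 x 16 mm (x, y, z) with a small screw hole, about 22 g; origin at its centre. One of the three of the end row, nearest the right-hand end (rack y about -74 mm).
- low_4: a low wooden glue block 36 x 32 x 16 mm (x, y, z) with a small screw hole, about 22 g; origin at its centre. One of the three of the front row (rack y about -4 mm), 20 mm or more clear of the end row.
- low_5: a low wooden glue block 36 x 32 x 16 mm (x, y, z) with a small screw hole, about 22 g; origin at its centre. One of the three of the front row (rack y about -4 mm), 20 mm or more clear of the end row.
- low_6: a low wooden glue block 36 x 32 x 16 mm (x, y, z) with a small screw hole, about 22 g; origin at its centre. One of the three of the front row (rack y about -4 mm), 20 mm or more clear of the end row.
- tall_1: a tall wooden glue block 36 x 38 x 32 mm (x, y, z), about 40 g; origin at its centre. Starts lying across two blocks of the end row.
- tall_2: a tall wooden glue block 36 x 38 x 32 mm (x, y, z), about 40 g; origin at its centre. Starts lying across two blocks of the end row.
- tape_measure: bystander: yellow pocket tape measure, 35 x 93 x 66 mm; origin under its centre
- pencil: bystander: flat red carpenter's pencil 178 mm long, lying between rack and rake block; origin under its middle
- grease_tin: bystander: round white tin, 73 mm across, 41 mm high; origin under its centre
- sanding_block: bystander: sanding block 62 x 111 x 32 mm; origin under its centre
- glue_bottle: bystander: upright white bottle with a red tip, 60 mm across, 174 mm high; origin under its centre

How it is judged:
By the outcome, as a careful person would: the job done as asked, in the order asked, and still so for the second after the job is handed in, with the robot touching nothing.
It also fails if it takes over 72 s, if anything falls off the work surface, if the arm or the gripper's body presses on something with over 40 N, if the wrist force passes 120 N, or if a joint passes its speed limit or range.

## Working session

There is one attempt and no reset: what is moved stays moved. The work goes in short steps, each a Python script; the robot and the scene stay as the last script left them, time stands still between calls to the robot, and variables do not carry over. Pictures are saved under pics/ and viewed, at most 10 in all, crops included, and the job is handed in when it is done.

```bash
ls; mkdir -p pics; python3 - <<'E'
from bench import *
import cv2,numpy as np
for n in("scene","top"):
    im=read_camera(n); cv2.imwrite(f"pics/{n}0.png",cv2.cvtColor(im,cv2.COLOR_RGB2BGR)); c=calibration(n); print(n,c)
    R=cv2.Rodrigues(np.array(c["rvec"]))[0]; print("cam pos",-R.T@np.array(c["tvec"]))
s=read_state(); print(s)
E
```

```text
pics
scene {'fx': 482.46616742527686, 'fy': 482.46616742527686, 'cx': 317.84575469341223, 'cy': 192.83566541575826, 'k1': -0.058826090235059914, 'rvec': array([ 0.89908978, -2.59781454,  0.93602759]), 'tvec': array([0.46366429, 0.40436291, 1.02701287])}
cam pos [0.13481439 0.55241308 1.05352468]
top {'fx': 480.69338341906865, 'fy': 480.69338341906865, 'cx': 322.75183990405804, 'cy': 201.06055018010326, 'k1': -0.13885506916367363, 'rvec': array([ 2.16175909, -2.1961941 ,  0.08604156]), 'tvec': array([-0.05951131,  0.63186399,  1.53549364])}
cam pos [ 0.50449188 -0.07174751  1.5814154 ]
{'t': 0.1, 'qpos': array([-67.69232425,  35.28387305,  -0.7225777 ,  81.62952672,
         0.4639033 ,  63.21956453,  -2.31512884]), 'joint_vel': array([ 0.14454971, -0.05629231, -0.07916791, -0.16524313,  0.06551168,
        0.00346972,  0.04193473]), 'joint_torque': array([ 1.56740050e-03, -4.60048842e+01,  2.10181433e-01, -1.66247517e+01,
       -6.12009340e-02,  1.69266510e-02,  1.04674602e-04]), 'tcp_pos': array([0.26228439, 0.593973  , 0.21761028]), 'ee_rot': array([-1.79869912e+02,  1.55105269e-03,  1.56177018e+02]), 'ft_force': array([-0.97679654,  0.21040803,  1.13619305]), 'torque': array([-0.04499598, -0.01727193, -0.04089958]), 'grip_force': 0.0, 'gripper_width': 0.9996331297276569}
```

View pics/top0.png

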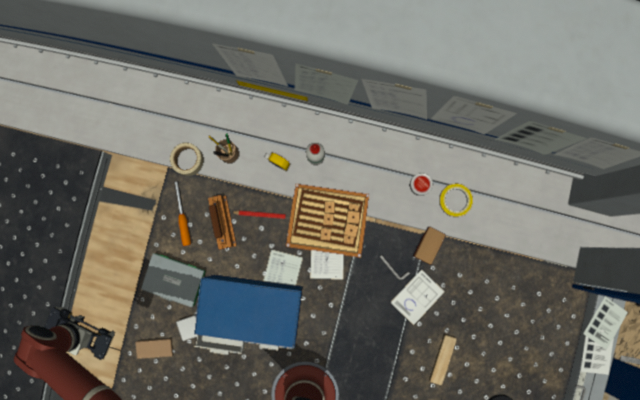

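View pics/scene0.png

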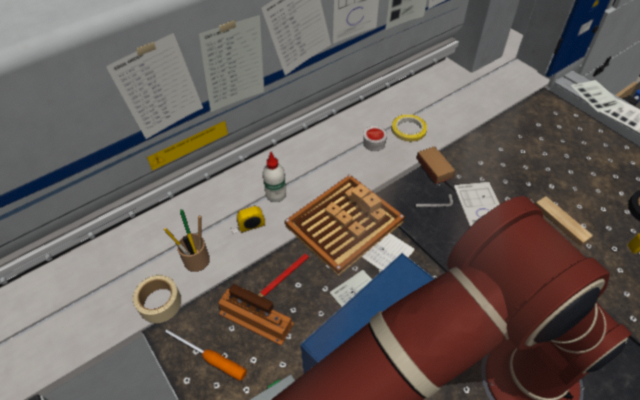

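The top view shows the rack at about (328,220) and the rake block at about (222,222), with the pencil between them. The heap is on the rack's right. The scene view shows the same layout, with the rack at (345,222) and the rake at (255,310). Next I'll enlarge both.

```bash
cat > h.py <<'E'
import numpy as np,cv2
from bench import *
def cam(n):
    c=calibration(n);K=np.array([[c["fx"],0,c["cx"]],[0,c["fy"],c["cy"]],[0,0,1]]);D=np.array([c["k1"],0,0,0,0])
    return K,D,np.array(c["rvec"],float),np.array(c["tvec"],float)
def ray(n,px,z):
    "pixels (N,2) -> world points on plane z"
    K,D,r,t=cam(n);R=cv2.Rodrigues(r)[0]
    u=cv2.undistortPoints(np.array(px,float).reshape(-1,1,2),K,D).reshape(-1,2)
    d=np.c_[u,np.ones(len(u))]@R;o=-R.T@t
    return o+d*((z-o[2])/d[:,2])[:,None]
def proj(n,P):
    K,D,r,t=cam(n);return cv2.projectPoints(np.array(P,float).reshape(-1,3),r,t,K,D)[0].reshape(-1,2)
def shot(n,f):
    im=cv2.cvtColor(read_camera(n),cv2.COLOR_RGB2BGR);cv2.imwrite(f,im);return im
E
python3 - <<'E'
from h import *
a=cv2.imread("pics/top0.png")[178:262,196:376]; b=cv2.imread("pics/scene0.png")[170:345,215:410]
cv2.imwrite("pics/c1.png",cv2.resize(a,(0,0),fx=4.4,fy=4.4,interpolation=cv2.INTER_CUBIC))
cv2.imwrite("pics/c2.png",cv2.resize(b,(0,0),fx=3.4,fy=3.4,interpolation=cv2.INTER_CUBIC))
print(ray("top",[[296,185],[369,194],[362,257],[288,246]],.028).round(3))
print(ray("top",[[222,222]],.048).round(3))
E
```

```text
[[ 0.684  0.017  0.028]
 [ 0.651 -0.22   0.028]
 [ 0.448 -0.193  0.028]
 [ 0.487  0.045  0.028]]
[[0.567 0.255 0.048]]
```

View pics/c1.png

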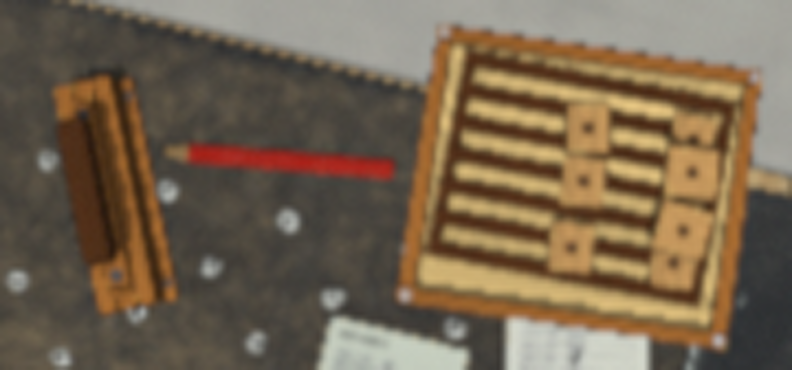

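View pics/c2.png

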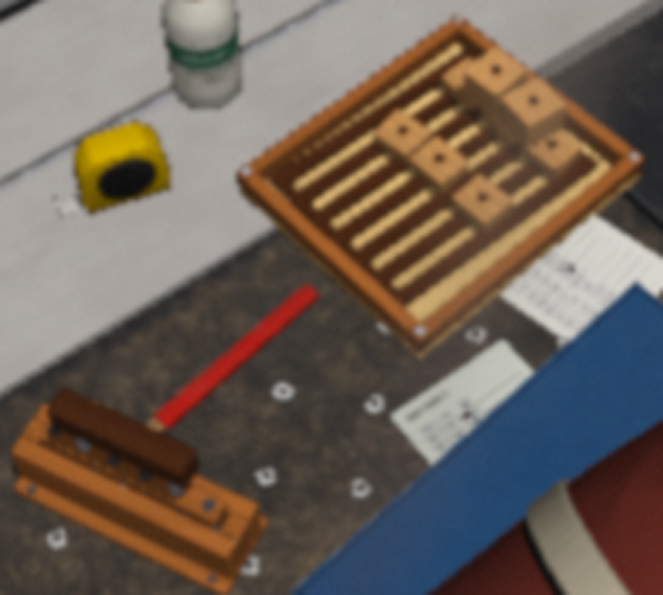

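The crops show six pale grooves, with the grid shifted toward +x (wide pale strip along the -x side). The front row is at c1 x≈580, the end row and talls are at x≈685, and white dots mark the frame corners. The dark rake handle lies over the left side of its block. Next I'll take sub-pixel measurements of the dots, the handle silhouette, the groove phase and the blocks.

```bash
cat > meas.py <<'E'
from h import *
def dots(n,im,guess):
    out=[]
    g=im.astype(float).min(2)
    for u,v in guess:
        u0,v0=int(round(u)),int(round(v)); w=g[v0-3:v0+4,u0-3:u0+4]; w=np.clip(w-np.median(w)-25,0,None)
        yy,xx=np.mgrid[-3:4,-3:4]; out.append([u0+(w*xx).sum()/w.sum(),v0+(w*yy).sum()/w.sum()])
    return np.array(out)
def sample(n,im,P):
    p=proj(n,P).astype(np.float32); return cv2.remap(im,p[None,:,0],p[None,:,1],cv2.INTER_CUBIC)[0].astype(float)
def rackpose(n,im,guess):
    P=ray(n,dots(n,im,guess),.028); c=P.mean(0); # order: (+x,+y),(+x,-y),(-x,-y),(-x,+y)
    yv=(P[0]+P[3]-P[1]-P[2])/2; xv=(P[0]+P[1]-P[2]-P[3])/2
    yaw=(np.arctan2(-yv[0],yv[1])*np.linalg.norm(yv)+np.arctan2(xv[1],xv[0])*np.linalg.norm(xv))/(np.linalg.norm(xv)+np.linalg.norm(yv))
    return c[:2],yaw,np.linalg.norm(xv),np.linalg.norm(yv)
def R2(a): return np.array([[np.cos(a),-np.sin(a)],[np.sin(a),np.cos(a)]])
def w(c,yaw,xy,z): return np.c_[np.atleast_2d(xy)@R2(yaw).T+c,np.full(len(np.atleast_2d(xy)),z)]
def grid(n,im,c,yaw,ys):
    K,D,r,t=cam(n); o=-cv2.Rodrigues(r)[0].T@t
    off=[];Y=[]
    tx=((R2(yaw).T@(o[:2]-c))[0])/o[2]; sh=tx*.004
    for y in ys:
        x0=0
        for _ in range(6):
            x=np.linspace(x0-.072,x0+.072,288,endpoint=False); I=sample(n,im,w(c,yaw,np.c_[x,np.full(len(x),y)],.014))[:,1]
            I=I-I.mean(); ph=np.angle((I*np.exp(-2j*np.pi*x/.024)).sum()); xb=-ph/(2*np.pi)*.024 # bright peak mod 24
            # grooves at 12+24k about grid centre
            xc=(xb-.012+.012)%.024-.012; x0=xc
        off.append(xc-sh);Y.append(y)
    k,b=np.polyfit(Y,off,1); return b,k,np.std(np.array(off)-np.polyval([k,b],Y)),sh
G={"top":[(296.7,185.3),(367.6,195.5),(359.4,255.5),(288,245)],
   "scene":[(350,176.5),(402,216.5),(339,267),(287.5,221.5)]}
E
python3 - <<'E'
from meas import *
for n in("top","scene"):
    im=cv2.imread(f"pics/{n}0.png"); 
    c,yaw,lx,ly=rackpose(n,im,G[n]); print(n,"rack",c.round(4),"yaw",np.degrees(yaw).round(2),"dot spans",lx.round(4),ly.round(4))
    b,k,s,sh=grid(n,im,c,yaw,np.arange(.03,.086,.004)); print(" grid off mm %.2f ang deg %.2f sd %.2f sh %.2f"%(b*1e3,np.degrees(np.arctan(-k)),s*1e3,sh*1e3))
    # handle: dark brown
    hsv=cv2.cvtColor(im,cv2.COLOR_BGR2HSV); x,y,ww,hh=(200,190,45,65) if n=="top" else (212,275,85,75)
    s_=im[y:y+hh,x:x+ww].astype(int); m=((s_[...,2]-s_[...,0]>22)&(s_[...,2]<115)).astype(np.uint8)
    N,L,st,ce=cv2.connectedComponentsWithStats(m); i=1+np.argmax(st[1:,4]); M=(L==i).astype(np.uint8)
    M=cv2.morphologyEx(M,cv2.MORPH_OPEN,np.ones((3,3),np.uint8))
    cv2.imwrite(f"pics/m_{n}.png",np.hstack([cv2.resize(im[y:y+hh,x:x+ww],None,fx=5,fy=5,interpolation=0),cv2.resize(cv2.cvtColor(M*255,cv2.COLOR_GRAY2BGR),None,fx=5,fy=5,interpolation=0)]))
    yy,xx=np.nonzero(M); p=np.c_[xx+x,yy+y]; q=p.mean(0); ev=np.linalg.eigh(np.cov(p.T))[1][:,1]
    a=ray(n,[q,q-10*ev,q+10*ev],.104); d=a[2]-a[1]; d*=np.sign(d[0]); print(" handle",a[0].round(4),"ang",np.degrees(np.arctan2(d[1],d[0])).round(2),"n",len(p))
    if n=="top":
        for nm,z,pts in[("front holes",.030,[(587,128),(583,181),(571,247)]),("tall holes",.062,[(692,172),(683,230)]),
           ("tall corners",.062,[(667,147),(720,148),(716,198),(664,196),(664,203),(713,210),(704,258),(653,250)]),("end low holes",.030,[(697,128),(674,263)]),
           ("front corners",.03,[(566,104),(608,104),(606,152),(565,152),(562,157),(606,162),(600,207),(562,203),(552,224),(595,226),(592,274),(550,270)])]:
            P=ray(n,np.array(pts)/4.4+[196-.4,178-.4],z)[:,:2]; print(nm,((P-c)@R2(yaw)*1e3).round(0).tolist())
a=cv2.imread("pics/m_top.png");b=cv2.imread("pics/m_scene.png");H=max(a.shape[0],b.shape[0])
f=lambda i:cv2.copyMakeBorder(i,0,H-i.shape[0],0,0,0)
cv2.imwrite("pics/m.png",cv2.resize(np.hstack([f(a),f(b)]),(790,int(H*790/(a.shape[1]+b.shape[1])))))
E
```

```text
top rack [nan nan] yaw nan dot spans nan nan
 grid off mm nan ang deg nan sd nan sh nan
 handle [0.5733 0.2526 0.104 ] ang 9.18 n 531
front holes [[nan, nan], [nan, nan], [nan, nan]]
tall holes [[nan, nan], [nan, nan]]
tall corners [[nan, nan], [nan, nan], [nan, nan], [nan, nan], [nan, nan], [nan, nan], [nan, nan], [nan, nan]]
end low holes [[nan, nan], [nan, nan]]
front corners [[nan, nan], [nan, nan], [nan, nan], [nan, nan], [nan, nan], [nan, nan], [nan, nan], [nan, nan], [nan, nan], [nan, nan], [nan, nan], [nan, nan]]
scene rack [ 0.5711 -0.0873] yaw -99.58 dot spans 0.2367 0.1973
 grid off mm 15.30 ang deg 10.45 sd 7.79 sh -2.12
 handle [0.5454 0.2792 0.104 ] ang 0.75 n 1283meas.py:7: RuntimeWarning: invalid value encountered in scalar divide
  yy,xx=np.mgrid[-3:4,-3:4]; out.append([u0+(w*xx).sum()/w.sum(),v0+(w*yy).sum()/w.sum()])
```

View pics/m.png

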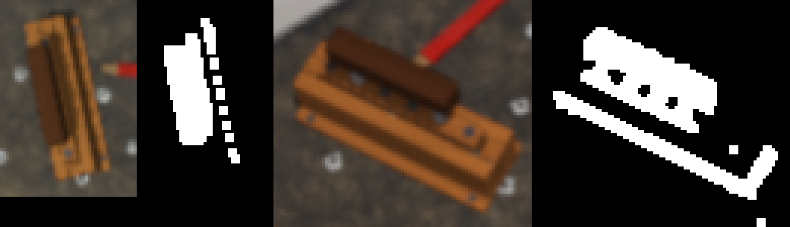

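The masks show the handle merging with the dark edges of the block and slot in both views, so I need a tighter threshold. I'll fix the corner order and dot contrast too, and move to hover above the rake in the same step.

```bash
sed -i 's/np.median(w)-25,0,None/np.percentile(w,60),0,None/; s/"scene":.*/"scene":[(287.5,221.5),(350,176.5),(402,216.5),(339,267)]}/' meas.py
python3 - <<'E'
from meas import *
goto([.571,.253,.30],[180,0,10])
print(read_state()["tcp_pos"],read_state()["qpos"].round(1))
hw=np.array([[sx*52,sy*11,sz*13] for sx in(-1,1) for sy in(-1,1) for sz in(-1,1)])/1e3
for n in("top","scene"):
    im=cv2.imread(f"pics/{n}0.png"); print(n,dots(n,im,G[n]).round(1).tolist())
    c,yaw,lx,ly=rackpose(n,im,G[n]); print(n,"rack",c.round(4),"yaw",np.degrees(yaw).round(2),"dot spans",lx.round(4),ly.round(4))
    b,k,s,sh=grid(n,im,c,yaw,np.arange(.03,.086,.004)); print(" grid off mm %.2f ang deg %.2f sd %.2f sh %.2f"%(b*1e3,np.degrees(np.arctan(-k)),s*1e3,sh*1e3))
    P=w(np.array([.571,.254]),np.radians(10),hw[:,:2],0); P[:,2]=.104+hw[:,2]
    hull=cv2.convexHull(proj(n,P).astype(np.float32)); print(" expected handle area",cv2.contourArea(hull),"centroid px",proj(n,[[.571,.254,.104]]))
    for th in(60,70,80,90,100):
        s_=im.astype(int); m=((s_[...,2]-s_[...,0]>15)&(s_[...,2]<th)).astype(np.uint8)
        roi=np.zeros_like(m); cv2.fillConvexPoly(roi,hull.astype(int),1); roi=cv2.dilate(roi,np.ones((7,7),np.uint8)); m*=roi
        M=cv2.morphologyEx(m,cv2.MORPH_OPEN,cv2.getStructuringElement(cv2.MORPH_ELLIPSE,(5,5)))
        N,L,st,_=cv2.connectedComponentsWithStats(M)
        if N<2: continue
        M=(L==1+np.argmax(st[1:,4])); yy,xx=np.nonzero(M); p=np.c_[xx,yy]; q=p.mean(0); ev=np.linalg.eigh(np.cov(p.T))[1][:,1]
        a=ray(n,[q,q-10*ev,q+10*ev],.104); d=a[2]-a[1]; d*=np.sign(d[0]); print(" th",th,"handle",a[0,:2].round(4),"ang",np.degrees(np.arctan2(d[1],d[0])).round(2),"n",len(p),"rect",[np.round(v,1) for v in cv2.minAreaRect(p.astype(np.float32))])
    if n=="top":
        for nm,z,pts in[("front holes",.030,[(587,128),(583,181),(571,247)]),("tall holes",.062,[(692,172),(683,230)]),
           ("tall corners",.062,[(667,147),(720,148),(716,198),(664,196),(664,203),(713,210),(704,258),(653,250)]),("end low holes",.030,[(697,128),(674,263)]),
           ("front corners",.03,[(566,104),(608,104),(606,152),(565,152),(562,157),(606,162),(600,207),(562,203),(552,224),(595,226),(592,274),(550,270)])]:
            P=ray(n,np.array(pts)/4.4+[196-.4,178-.4],z)[:,:2]; print(nm,((P-c)@R2(yaw)*1e3).round(0).tolist())
E
```

```text
[0.57030655 0.25459735 0.29947347] [-47.7  33.5  39.2  79.5 -21.3  74.5 -87.4]
top [[295.9, 183.2], [370.2, 195.8], [358.8, 255.0], [287.6, 244.6]]
top rack [ 0.5704 -0.086 ] yaw -10.04 dot spans 0.1979 0.2386
 grid off mm 6.07 ang deg -1.74 sd 0.06 sh -0.17
 expected handle area 298.0775146075757 centroid px [[218.53890367 219.9261243 ]]
 th 80 handle [0.5748 0.2589] ang 14.85 n 256 rect [array([216.1, 219.9]), array([31.1, 11.1]), np.float64(77.5)]
 th 90 handle [0.5683 0.2607] ang 9.5 n 387 rect [array([216.3, 220.9]), array([33.2, 12.6]), np.float64(77.9)]
 th 100 handle [0.5688 0.2604] ang 9.68 n 399 rect [array([216.6, 220.6]), array([34. , 12.8]), np.float64(79.7)]
front holes [[41.0, 4.0], [2.0, 1.0], [-47.0, 2.0]]
tall holes [[20.0, -76.0], [-22.0, -76.0]]
tall corners [[35.0, -55.0], [40.0, -93.0], [4.0, -96.0], [-0.0, -59.0], [-5.0, -59.0], [-5.0, -95.0], [-40.0, -94.0], [-40.0, -57.0]]
end low holes [[54.0, -76.0], [-46.0, -75.0]]
front corners [[56.0, 22.0], [61.0, -9.0], [26.0, -13.0], [21.0, 17.0], [17.0, 19.0], [19.0, -14.0], [-14.0, -15.0], [-16.0, 13.0], [-32.0, 18.
[... 180 characters left out ...]
2367
 grid off mm 5.61 ang deg -2.40 sd 0.06 sh -2.03
 expected handle area 663.6857326296158 centroid px [[252.72305287 294.57650724]]
 th 60 handle [0.5744 0.2749] ang 17.77 n 26 rect [array([245. , 300.5]), array([6.7, 3.6]), np.float64(26.6)]
 th 70 handle [0.5563 0.2653] ang 20.08 n 301 rect [array([251.7, 298.6]), array([44.7, 13.9]), np.float64(26.6)]
 th 80 handle [0.5699 0.2621] ang 9.43 n 644 rect [array([251.2, 297.1]), array([47.9, 16.1]), np.float64(26.6)]
 th 90 handle [0.5715 0.2606] ang 7.32 n 690 rect [array([252.7, 294.1]), array([47.9, 22.8]), np.float64(26.6)]
 th 100 handle [0.5719 0.2607] ang 7.67 n 698 rect [array([252.5, 294. ]), array([48.3, 22.8]), np.float64(26.6)]
```

The grid's world pose agrees between the two views: centre about (0.5765, -0.0877), yaw about -11.85°, differing by 0.3 mm across. The handle is at about (0.570, 0.2606) with yaw about 9.5°, and its mask area and length fit the given sizes. Next I grasp the rake, lift it and hover over the gap.

```bash
cat > r.py <<'E'
from meas import *
GC=np.array([.5765,-.0877]); GY=-11.85
def gw(x,y,tip,off=0.073): # rake origin in grid frame (m) -> TCP
    p=R2(np.radians(GY))@np.array([x,y])+GC; return [p[0],p[1],tip+off]
def f(): return np.mean([read_state()["ft_force"] for _ in range(1)],axis=0)
E
python3 - <<'E'
from r import *
O=[180,0,9.5]; P=[.5699,.2606]
goto([*P,.16],O); line_to([*P,.085],vel=.08)
move_gripper(0.15,45); s=read_state(); print(s["t"],s["gripper_width"]*93,s["grip_force"],s["tcp_pos"],s["ee_rot"],s["ft_force"])
if 18<s["gripper_width"]*93<27:
    line_to([*P,.21],vel=.1); s=read_state(); print("lifted",s["gripper_width"]*93,s["ft_force"],s["grip_force"])
    line_to(gw(0,-.037,.10),rot=[180,0,GY],vel=.25); dwell(.3); s=read_state(); print(s["t"],s["tcp_pos"],gw(0,-.037,.10),s["ee_rot"],s["ft_force"],s["torque"],s["qpos"].round(0))
    a=shot("top","pics/t1.png")[170:270,260:390]; b=shot("scene","pics/s1.png")[120:290,260:430]
    cv2.imwrite("pics/v1.png",np.hstack([cv2.resize(a,(440,338),interpolation=2),cv2.resize(b,(338,338),interpolation=2)]))
E
```

```text
4.625 21.607322557208697 44.9698269367218 [0.56979281 0.26118163 0.08503891] [-1.79962373e+02  1.43139053e-03  9.54957495e+00] [0.56693885 0.54625904 0.62590696]
lifted 21.897484539252012 [-0.23141225  0.24435626 -2.53494175] 44.94505047798157
8.0167 [ 0.56904218 -0.12327445  0.17302614] [np.float64(0.5689020427180017), np.float64(-0.12391147670478145), 0.173] [-1.79990209e+02 -2.61970919e-03 -1.17850559e+01] [-0.22470301  0.87802088 -2.0548684 ] [ 0.01138947  0.16169834 -0.03544924] [-14.  37.  41.  97. -28.  56. -65.]
```

View pics/v1.png

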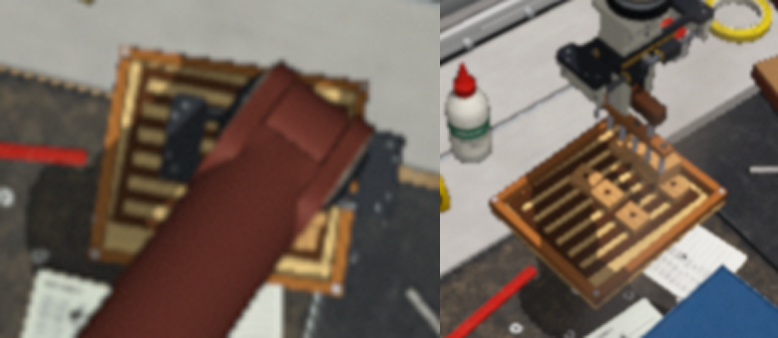

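The rake is held (21.6 mm grip) and hangs over the gap, with its teeth visible in the scene crop at about (630,140). Next I lower it and feel for the grooves.

```bash
cat >> r.py <<'E'
def fm(n=6):
    a=[]
    for _ in range(n): dwell(.015); a.append(read_state()["ft_force"])
    return np.mean(a,0)
def down(x,y,z0,z1,F0,step=.0005,lim=2.5,vel=.02):
    "step down until force up by lim; returns tip height, force change"
    z=z0
    while z>z1+1e-6:
        z=max(z1,z-step); line_to(gw(x,y,z),vel=vel); d=fm(3)-F0
        if d[2]>lim: return z,read_state()["tcp_pos"][2]-.073,d
    return z,read_state()["tcp_pos"][2]-.073,d
E
python3 - <<'E'
from r import *
y=-.037
line_to(gw(0,y,.05),vel=.12); dwell(.2); line_to(gw(0,y,.022),vel=.06); dwell(.15)
F0=fm(10); print("F0",F0,read_state()["t"])
for dx in(0,.001,-.001,.002,-.002,.003,-.003):
    line_to(gw(dx,y,.0165),vel=.03)
    z,zt,d=down(dx,y,.0165,.0105,F0,.001); print(dx,z,zt.round(4),d.round(2),read_state()["t"])
    if z<.0106: break
    line_to(gw(dx,y,.0165),vel=.03)
np.save("F0.npy",F0)
E
```

```text
F0 [-0.1685144   0.02485753 -1.77198451] 9.8167
0 0.0105 0.0105 [ 0.63  0.03 -0.68] 11.95
```

The teeth entered the grooves at the first position. Next I find the floor, then rake in short segments, holding a light floor force and trimming sideways.

```bash
python3 - <<'E'
from r import *
F0=np.load("F0.npy"); y=-.037; R=R2(np.radians(GY))
z,zt,d=down(0,y,.0105,.003,F0,.0005,1.8); print("floor",z,zt,d.round(2),read_state()["t"])
if z>.0035:
    x=0; log=[]; z0=z
    while y<.0519:
        y=min(.052,y+.003); line_to(gw(x,y,z),vel=.035)
        d=np.mean([read_state()["ft_force"]],0)-F0; l=R.T@d[:2]; log.append((y*1e3,x*1e3,z*1e3,l[0],l[1],d[2]))
        if d[2]<1.0: z-=.0002
        if d[2]>2.5: z+=.0002
        z=np.clip(z,z0-.003,z0+.002)
        if abs(l[0])>1.5: x+=np.sign(l[0])*.0002
        if d[2]>10 or abs(l[0])>8 or abs(l[1])>8: print("STOP"); break
    for r in log: print(np.round(r,1).tolist())
    print(read_state()["t"],read_state()["tcp_pos"]); np.save("st.npy",[x,y,z])
E
```

```text
floor 0.005499999999999996 0.005846198705626596 [-0.38  0.42  2.97] 14.95
[-34.0, 0.0, 5.5, -1.2, -1.4, 4.0]
[-31.0, 0.0, 5.7, 0.0, -0.8, 2.9]
[-28.0, 0.0, 5.9, -0.2, -1.4, 1.3]
[-25.0, 0.0, 5.9, 1.3, 0.2, 0.4]
[-22.0, 0.0, 5.7, -0.5, -0.8, 1.5]
[-19.0, 0.0, 5.7, 1.0, -2.1, 1.0]
[-16.0, 0.0, 5.7, -0.6, -1.7, 2.6]
[-13.0, 0.0, 5.9, -0.6, -0.3, 2.1]
[-10.0, 0.0, 5.9, 0.2, -0.7, 1.9]
[-7.0, 0.0, 5.9, -0.3, -0.6, 0.5]
[-4.0, 0.0, 5.7, 0.5, -1.8, 2.3]
[-1.0, 0.0, 5.7, 0.6, -0.5, 0.6]
[2.0, 0.0, 5.5, -0.2, -2.3, 3.8]
[5.0, 0.0, 5.7, -0.5, -2.2, 4.0]
[8.0, 0.0, 5.9, -0.3, -1.7, 3.3]
[11.0, 0.0, 6.1, 0.5, -0.5, 0.2]
[14.0, 0.0, 5.9, 0.7, -1.1, 1.2]
[17.0, 0.0, 5.9, 0.1, -1.3, -0.1]
[20.0, 0.0, 5.7, 0.4, -1.2, 1.0]
[23.0, 0.0, 5.5, 0.8, -2.4, 3.3]
[26.0, 0.0, 5.7, 0.1, -1.5, 3.3]
[29.0, 0.0, 5.9, 0.3, -0.4, 2.3]
[32.0, 0.0, 5.9, -0.3, -0.6, 1.4]
[35.0, 0.0, 5.9, -0.1, -1.6, 1.2]
[38.0, 0.0, 5.9, -0.4, -0.5, 0.5]
[41.0, 0.0, 5.7, -0.2, -1.5, 2.0]
[44.0, 0.0, 5.7, 0.4, -1.7, 1.4]
[47.0, 0.0, 5.7, 0.2, -1.0, 2.4]
[50.0, 0.0, 5.7, -0.3, -0.6, 2.2]
[52.0, 0.0, 5.7, 1.1, -1.6, 2.1]
22.45 [ 0.58729676 -0.03682748  0.07881529]
```

```bash
python3 - <<'E'
from r import *
x,y,z=np.load("st.npy")
line_to(gw(x,y-.004,z+.0003),vel=.04); line_to(gw(x,y-.004,.11),vel=.12); line_to(gw(0,-.125,.11),vel=.25); dwell(.2)
print(read_state()["t"],read_state()["ft_force"])
a=shot("top","pics/t2.png")[170:270,260:390]; b=shot("scene","pics/s2.png")[160:290,270:420]
cv2.imwrite("pics/v2.png",np.hstack([cv2.resize(a,(390,300),interpolation=2),cv2.resize(b,(400,300*400*130//(150*300)),interpolation=2)[:300]]))
E
```

```text
24.7583 [ 0.49101225 -0.70823558 -2.46872239]
```

View pics/v2.png

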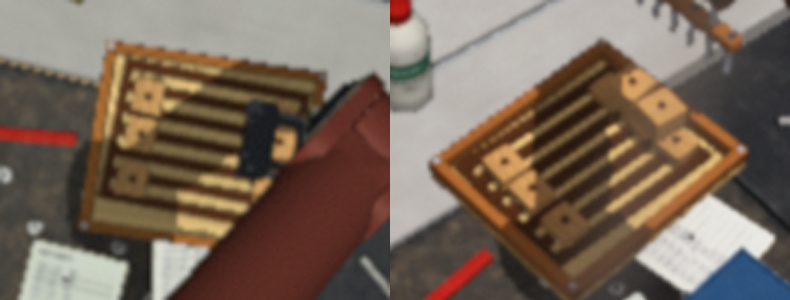

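The front row now lies in the left third (v2 top (140,135), scene (530,190)), the middle is clear, and both talls still sit on the end row. Next I rake the talls off with the tips just above the low blocks.

```bash
python3 - <<'E'
from r import *
line_to(gw(0,-.110,.11),vel=.1); line_to(gw(0,-.110,.034),vel=.1); dwell(.15); F0=fm(8); R=R2(np.radians(GY)); print(read_state()["t"],F0)
y=-.110; log=[]
while y<-.0401:
    y=min(-.040,y+.005); line_to(gw(0,y,.034),vel=.05); d=read_state()["ft_force"]-F0; l=R.T@d[:2]; log.append([y*1e3,*l,d[2]])
    if max(abs(d))>7: print("STOP"); break
for r in log: print(np.round(r,1).tolist())
dwell(.2); print(read_state()["t"])
a=shot("top","pics/t3.png")[170:270,260:390]; b=shot("scene","pics/s3.png")[160:290,270:420]
cv2.imwrite("pics/v3.png",np.hstack([cv2.resize(a,(300,231),interpolation=2),cv2.copyMakeBorder(cv2.resize(b,(500,433),interpolation=2),0,0,0,0,0)[:231*2][:433][101:332] if 0 else cv2.resize(a,(300,231))]) if 0 else cv2.resize(b,(750,650),interpolation=2)[:600])
E
```

```text
26.35 [ 0.01895633  0.18489586 -2.07376448]
[-105.0, -0.2, -0.6, -0.4]
[-100.0, 0.6, -0.4, -0.0]
[-95.0, -0.5, -0.7, -0.4]
[-90.0, -0.3, 0.0, 0.2]
[-85.0, -0.7, -0.2, -0.7]
[-80.0, 1.0, -0.4, -0.7]
[-75.0, 0.5, -0.3, -0.6]
[-70.0, 1.2, -0.3, -0.3]
[-65.0, -0.1, 0.2, -0.4]
[-60.0, -0.1, -0.1, 0.2]
[-55.0, 0.3, 0.5, -0.4]
[-50.0, 0.3, -1.2, -0.2]
[-45.0, -0.2, -0.2, 0.1]
[-40.0, -0.1, -1.0, 0.0]
30.05
```

View pics/v3.png

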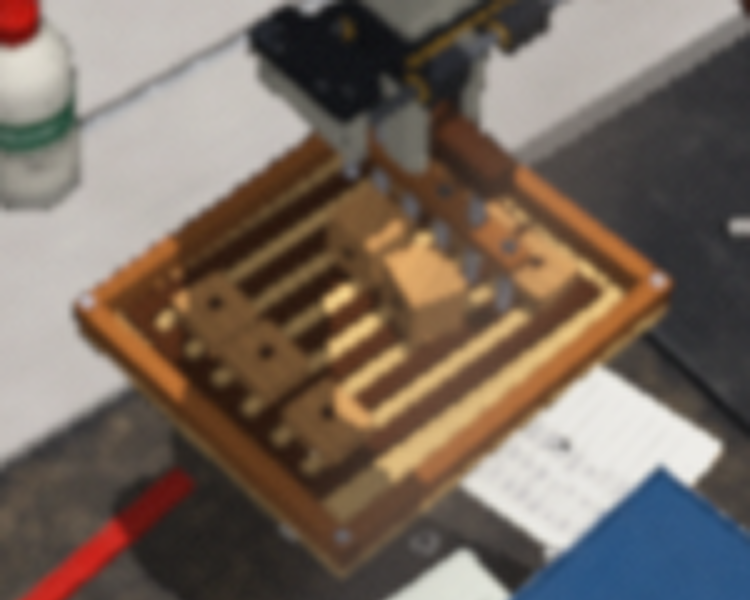

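The talls have come down off the end row and now lie flat in front of the teeth in the middle, turned onto another face (v3 (370,220) and (425,280)). Standing 38 mm high they would meet the bar if the teeth were on the groove floor. I'll back off, lower the tips only to just above the laths, and push the last stretch to the centre of the middle third.

```bash
python3 - <<'E'
from r import *
line_to(gw(0,-.043,.034),vel=.04); dwell(.1); F0=fm(6); R=R2(np.radians(GY))
z,zt,d=down(0,-.043,.034,.021,F0,.002,2.0,.04); print("down",z,d.round(2))
if z<.0215:
    y=-.043
    while y<-.0221:
        y=min(-.022,y+.004); line_to(gw(0,y,.021),vel=.04); d=read_state()["ft_force"]-F0; print(round(y,3),(R.T@d[:2]).round(1),d[2].round(1))
        if max(abs(d))>7: print("STOP"); break
    line_to(gw(0,y-.004,.021),vel=.04)
line_to(gw(0,y-.004,.12),vel=.12); 
line_to([.5699,.2606,.20],rot=[180,0,9.5],vel=.25); dwell(.2); print(read_state()["t"],read_state()["tcp_pos"],read_state()["ee_rot"])
a=shot("top","pics/t4.png")[175:265,280:380]; b=shot("scene","pics/s4.png")[160:290,270:420]
cv2.imwrite("pics/v4.png",np.hstack([cv2.resize(a,(400,360),interpolation=2),cv2.copyMakeBorder(cv2.resize(b,(400,347),interpolation=2),0,13,0,0,0)]))
E
```

```text
down 0.021 [ 0.08 -0.07 -0.18]
-0.039 [0.3 0.5] -0.1
-0.035 [0.8 0.1] -0.6
-0.031 [ 0.2 -0.6] -0.3
-0.027 [-0.1  0.5] -0.8
-0.023 [-0.3  0.4] 0.1
-0.022 [0.2 0.3] -0.5
37.2667 [0.57013415 0.25942223 0.20015829] [ 1.79985000e+02 -1.68255733e-03  9.38973502e+00]
```

View pics/v4.png

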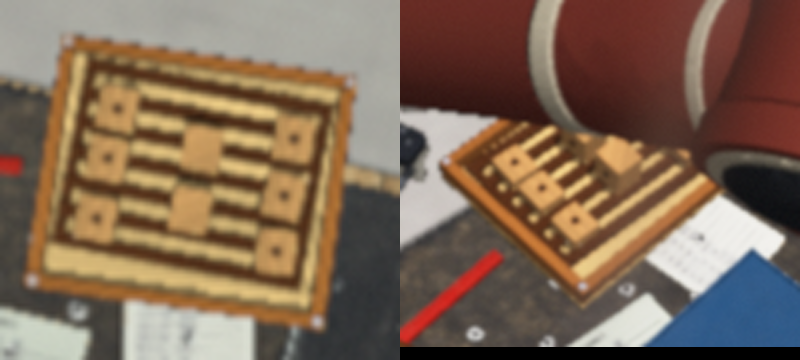

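All eight blocks lie flat in three clear rows: left (105,160), middle (195,180) and right (285,195), with none stacked. Next I park the rake in its block.

```bash
python3 - <<'E'
from r import *
P=[.5699,.2606]; F0=fm(8)
line_to([*P,.135],vel=.12); z=.135; ok=True
while z>.0850:
    z=max(.0845,z-.003 if z>.09 else z-.0008); line_to([*P,z],vel=.06); d=read_state()["ft_force"]-F0
    if d[2]>3.5: print("contact",z,d.round(1)); break
print(z,fm(4)-F0,read_state()["tcp_pos"])
if z<.088:
    move_gripper(1.0); s=read_state(); print(s["t"],s["gripper_width"])
    line_to([*P,.20],vel=.12); goto([.50,.35,.30],[180,0,9.5]); dwell(.3); print(read_state()["t"])
    a=shot("top","pics/t5.png")[178:262,196:376]; b=shot("scene","pics/s5.png")[170:345,215:410]
    cv2.imwrite("pics/v5.png",np.vstack([cv2.resize(a,(600,280),interpolation=2),cv2.resize(b,(600,538),interpolation=2)[222:]]))
E
```

```text
contact 0.11699999999999999 [-3.6  1.2  9.8]
0.11699999999999999 [-3.99890105  0.29664523 10.42649828] [0.57003214 0.26155942 0.11893048]
```

The teeth touched the block top (tip at about 46 mm), so the rake has probably pitched slightly in the grip from the floor drag. I'll lift and feel for the slot with small offsets across it.

```bash
python3 - <<'E'
from r import *
P=np.array([.5699,.2606]); R=R2(np.radians(9.5)); q=lambda dx,dy,z:[*(P+R@np.array([dx,dy])),z]
line_to(q(0,0,.128),vel=.06); dwell(.15); F0=fm(8); print(read_state()["t"],F0)
done=None
for dx,dy in[(0,.002),(0,.004),(0,-.002),(0,-.004),(0,.006)]:
    line_to(q(dx,dy,.1235),vel=.06); z=.1235; hit=False
    while z>.1125:
        z-=.001; line_to(q(dx,dy,z),vel=.04); dwell(.03); d=read_state()["ft_force"]-F0
        if d[2]>2.5: hit=True; break
    print(dx,dy,round(z,4),(R.T@d[:2]).round(1),d[2].round(1),read_state()["t"])
    if not hit: done=(dx,dy); break
    line_to(q(dx,dy,.1235),vel=.06)
np.save("slot.npy",done if done else [9,9])
b=shot("scene","pics/s6.png")[225:345,200:320]; cv2.imwrite("pics/v6.png",cv2.resize(b,(600,600),interpolation=2))
E
```

```text
40.375 [-0.07998427  0.05937481 -2.43356938]
0 0.002 0.1195 [-0.7  0.5] 2.7 41.7583
0 0.004 0.1125 [-0.   0.6] 0.3 45.375
```

```bash
python3 - <<'E'
from r import *
P=np.array([.5699,.2606]); R=R2(np.radians(9.5)); dx,dy=np.load("slot.npy"); q=lambda z:[*(P+R@np.array([dx,dy])),z]
F0=np.array([-.08,.06,-2.43]); z=.1125; dy+=.001
while z>.0845:
    z-=.004 if z>.095 else .0015; line_to(q(z),vel=.06); d=fm(2)-F0; l=R.T@d[:2]; print(round(z,4),dy,l.round(1),d[2].round(1))
    if d[2]>1.8: break
    if abs(l[1])>1.5: dy+=np.sign(l[1])*.0007
print(read_state()["t"],read_state()["tcp_pos"],z); np.save("slot.npy",[dx,dy,z])
if z<.090:
    move_gripper(1.0); s=read_state(); print(s["t"],s["gripper_width"])
    line_to(q(.20),vel=.12); goto([.50,.35,.30],[180,0,9.5]); dwell(.3); print(read_state()["t"])
b=shot("scene","pics/s7.png")[170:345,215:410]; a=shot("top","pics/t7.png")[178:262,196:376]
cv2.imwrite("pics/v5.png",np.vstack([cv2.resize(a,(600,280),interpolation=2),cv2.resize(b,(600,538),interpolation=2)[222:]]))
E
```

```text
0.1085 0.005 [-0.1 -0.1] -0.2
0.1045 0.005 [ 0.4 -0.1] -0.1
0.1005 0.005 [ 0.2 -0. ] 0.9
0.0965 0.005 [ 0.5 -0.1] 0.7
0.0925 0.005 [-0.2 -0. ] -0.1
0.091 0.005 [-0.1 -0.9] -0.1
0.0895 0.005 [ 0.3 -1.2] -0.2
0.088 0.005 [-0.5 -0.5] -0.1
0.0865 0.005 [-0.1 -0.9] 0.0
0.085 0.005 [ 0.2 -0.6] 0.4
0.0835 0.005 [-0.8 -0. ] 8.3
48.5417 [0.56939319 0.26555913 0.08462429] 0.08349999999999998
49.75 1.0017916985858573
51.8083
```

View pics/v5.png

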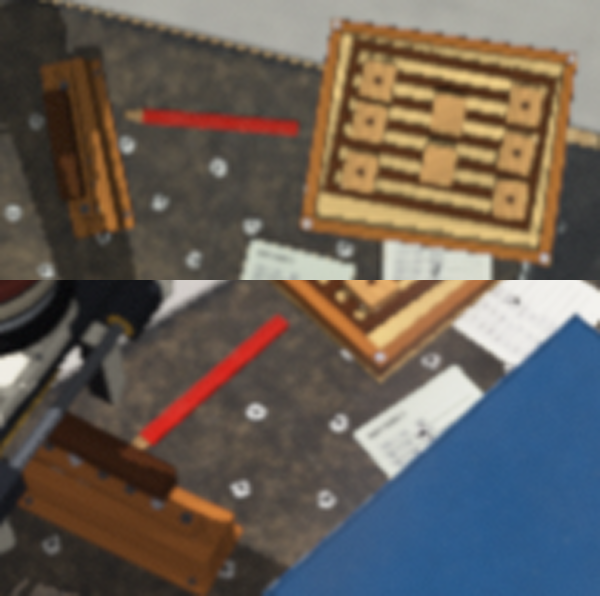

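The final view shows the rake seated parallel in its block (handle at (65,150)). All eight blocks lie in one layer (rows at x≈370, 445 and 518), and the pencil is undisturbed. The arm is clear.

```bash
python3 -c "
from bench import *
print(hand_in(), read_state()['t'])"
```

```text
the job is handed in; nothing more can be done
the job is handed in; nothing more can be done
```

I've handed the job in: the eight blocks lie in one layer, three in the left third, the two tall ones in the middle (both rolled onto another face coming down) and three in the right, and the rake is back in its slotted block after one touch on the block's top at about 10 N; the last clock reading was about 52 s.

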